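Hang the caddy between its neighbours and put the shaker in it

TASK

Take the caddy out of the aluminium tray and hang it on the rail in the gap between the two hanging pots, lowering its hook fully over the rail before you let go. Then stand the shaker upright in the hung caddy, setting it down on the caddy's floor rather than dropping it. Do not push the hanging pots along or off the rail, and leave the rice bowl and the celadon dish where they are.

Things in the scene. Friction and masses are not known exactly. Their poses are not given: they have to be found in the camera images.
- stand: fixed steel stand; origin on the work surface under the rail's middle, y along the rail, z up; things hang on its -x side. Rail: flat bar 8 mm thick (x -4 to +4), 18 mm tall, round top edge at z 130, 420 mm long, on 8 mm end posts as high, feet 90 x 20 x 8 mm. A parallel back bar, 8 mm diameter, at x 0, z 65: the backs of hung things rest on it.
- caddy_centre (a point): centre of the caddy's box, 40 mm above its underside; x to its hook side, z up. Loose white polypropylene box, open on top, 72 (x) x 70 (y) x 80 (z) mm, walls and floor 3 mm, about 0.13 kg; starts upright in the tray with its hook at the back (+x face, 36 mm from the centre). Hung, it leans about 6 degrees, its top towards the stand's -x.
- caddy_hook (a point): caddy's hook, 40 mm wide (y): this point is under its top plate, mid-slot, 43 mm in x and 40 mm in z from the caddy's centre, axes as the caddy's. Slot 14 mm wide in x between back wall and lip; the lip goes 18 mm straight down, then flares outward 8 mm, ending 32 mm down. Fully hung, the point is at the rail's top edge (stand z 130, x within about 4 mm of 0).
- caddy_tab (a point): centre of the upright grip tab on top of the caddy's hook: 10 mm thick (x), 40 mm wide (y), 40 mm tall (z), 43 mm in x and 64 mm in z from the caddy's centre; its foot is the 4 mm hook plate. Pinch it from above across its thickness.
- pot_a_centre (a point): centre of a white polypropylene pot hanging on the rail: 60 x 60 mm square, 75 mm tall, open on top, loose, 0.1 kg, held only by its hook, which rises 4 mm above its rim and the rail. Point half-way up (37.5 mm); axes as the stand's. It hangs at either end of the gap.
- pot_b_centre (a point): centre of the other hanging pot, aluminium, same shape and size as the white one. Their facing sides are 92 to 104 mm apart; the caddy goes in that gap.
- shaker_centre (a point): centre of the shaker, half-way up (60 mm): closed upright steel cylinder with white cap, 44 mm diameter, 120 mm tall, loose, about 0.18 kg, standing on the work surface. In the caddy its upper 43 mm stand above the rim.
- tray: fixed aluminium tray with the caddy in it, 180 x 200 mm, rim 18 mm high, floor 3 mm; origin at the centre of its underside.
- bowl: bystander: loose stainless rice bowl, 110 mm across, 50 mm high, on the work surface; origin at the centre of its underside. It and the shaker may have swapped places.
- dish: bystander: loose celadon ceramic dish, 120 mm across, 30 mm high, on the work surface between tray and shaker or bowl; origin at the centre of its underside.

How it is judged:
On the way, in this order (a step that is already met when the one before it is completed fails the run):
1. the caddy is lowered between the two hanging pots until its hook lies over the rail (within 10 mm of fully down), still in the gripper (z of caddy_hook in the frame of stand between 0.122 and 0.14 m and x of caddy_hook in the frame of stand between -0.011 and 0.011 m and angle between caddy_centre's own z axis and vertical below 0.25 rad and horizontal distance between caddy_centre and pot_a_centre below 0.105 m and horizontal distance between caddy_centre and pot_b_centre below 0.105 m and contact force between the fingers and caddy above 0.5 N), for 0.1 s.
2. the caddy hangs on the rail by itself, let go (z of caddy_hook in the frame of stand between 0.122 and 0.136 m and x of caddy_hook in the frame of stand between -0.011 and 0.011 m and angle between caddy_centre's own z axis and vertical below 0.25 rad and horizontal distance between caddy_centre and pot_a_centre below 0.105 m and horizontal distance between caddy_centre and pot_b_centre below 0.105 m and contact force between the fingers and caddy below 0.1 N and linear speed of caddy below 0.03 m/s), for 0.3 s.
3. the shaker is lowered into the caddy to within about 12 mm of its floor, still in the gripper (x of shaker_centre in the frame of caddy_centre between -0.03 and 0.03 m and y of shaker_centre in the frame of caddy_centre between -0.03 and 0.03 m and z of shaker_centre in the frame of caddy_centre between 0.012 and 0.036 m and angle between shaker_centre's own z axis and vertical below 0.5 rad and contact force between the fingers and shaker above 0.5 N), for 0.1 s.
At the end, for the whole second after the job is handed in: Caddy hangs released between the pots (hook within 8 mm of the rail top, 11 mm across, tilt < 14 deg); shaker stands in it on its floor (30 mm of the middle, < 29 deg tilt); both at rest; pots within 25 mm of their start and upright to 11 deg; bowl and dish within 30 mm (z of caddy_hook in the frame of stand between 0.122 and 0.136 m and x of caddy_hook in the frame of stand between -0.011 and 0.011 m and angle between caddy_centre's own z axis and vertical below 0.25 rad and horizontal distance between caddy_centre and pot_a_centre below 0.105 m and horizontal distance between caddy_centre and pot_b_centre below 0.105 m and x of shaker_centre in the frame of caddy_centre between -0.03 and 0.03 m and y of shaker_centre in the frame of caddy_centre between -0.03 and 0.03 m and z of shaker_centre in the frame of caddy_centre between 0.012 and 0.032 m and angle between shaker_centre's own z axis and vertical below 0.5 rad and distance of each of pot_a_centre, pot_b_centre from where it was at the start of the episode below 0.025 m and angle between each of pot_a_centre, pot_b_centre's own z axis and vertical below 0.2 rad and distance of each of bowl, dish from where it was at the start of the episode below 0.03 m and linear speed of each of caddy, shaker below 0.02 m/s); the robot touches nothing.
It fails at once if a hanging pot is pushed more than 25 mm or tipped more than about 17 degrees (distance of any of pot_a_centre, pot_b_centre from where it was at the start of the episode above 0.025 m or angle between any of pot_a_centre, pot_b_centre's own z axis and vertical above 0.3 rad).
It fails at once if the rice bowl or the celadon dish is moved more than 30 mm (distance of any of bowl, dish from where it was at the start of the episode above 0.03 m).
It fails at once if the shaker is tipped more than about 45 degrees (angle between shaker_centre's own z axis and vertical above 0.8 rad).
It also fails if it takes over 67 s, if anything falls off the work surface, if the arm or the gripper's body presses on something with over 40 N, if the wrist force passes 120 N, or if a joint passes its speed limit or range.

ROBOT

A 6-joint arm with a two-finger parallel gripper is mounted at the origin on the work surface. World frame = base frame: x ahead of the robot, y to its left, z up, the work surface at z = 0. Lengths are in m, angles in rad, forces in N, time in s.
With the tool pointing down it reaches from about 0.325 to 0.85 m from the base axis. Payload 15.5 kg.
Tool frame: the origin (TCP) lies midway between the tips of the shut fingers; the grasp point (between the pads) lies 19 mm behind it; z points along the fingers, y is the line along which they close (so a half turn about z gives the same grasp; the last joint's range is limited). The gripper opens to 91 mm and grips with 3 to 60 N. Pads are 32 mm wide; open, the fingers measure 118 mm over their backs; the gripper's body (76 mm by 178 mm) begins 60 mm behind the grasp point.
Start: joints at [-1.26, 0.494, 1.345, -0, 1.302, -0.096], TCP at [0.247, -0.574, 0.214] pointing down, gripper open.
Joint ranges: [-2.91, 2.91], [-0.82, 2.16], [0.22, 2.67], [-1.22, 4.37], [0.12, 2.79], [-3.08, 3.08]. Speed limits (rad/s): [1.89, 1.89, 2.57, 3.01, 3.01, 3.01].

INTERFACE

Orientations are given as a unit quaternion [w, x, y, z].
In Python, from rig import r gives the robot as it stands.
- The arm moves only by the tool move_arm, never from a script. Its argument "increments" is a list of rows, each a list of 7 numbers: the shift along the tool's x, y, z in units of 0.025 m (1.0 is 0.025 m), then the turn, a rotation vector about the tool's x, y, z in units of 5 degrees (1.0 is 5 degrees), then the closure, from 0 (fully open) to 1 (shut). A call has 1 to 20 rows; each row shifts and turns the commanded pose from where the row before left it, along the tool's axes as they then stand; what a row does not reach is not made up. A row lasts 1/12 s, in which the tool goes at most 41.7 mm and 7.16 degrees, less where a joint would pass 70% of its speed; a pose out of reach is approached as far as the arm can. A call with a number of a shift or a turn outside -1 to 1 is refused whole. A call with a gripper value outside its range is refused whole. The fingers move at their own pace and stop on an object; the grip force is fixed at half the most. Time passes only in rows, so rows that do not move let the fingers close. It gives the time, the measured TCP pose, the force, the opening and the grip force at its end, in the units of the state.
- r.state(): the state, without advancing time (a new reading comes with each control period).
- r.snapshot(name): name is "scene" or "top"; returns the picture (420x560x3 uint8, blue, green, red); there is no depth.
- r.get_calibration(name): a dict with "vfov" (degrees; the focal length in pixels is half the picture's height over the tangent of half this angle, whatever the lens; pixels are square), "cx", "cy" (the principal point, pixels), "rvec" (rotation vector, rad) and "tvec" (3), from world to camera coordinates, as OpenCV has them. Camera axes: x right, y down, z forward; pixel columns grow to the right and rows downward; lengths in m; the calibration is good to about 2 mm. A picture is of the moment at which its call begins. get_calibration takes no time and is no camera call.
- r.hand_in(): hands the job in; it is judged then, once.
The state is a dict: "clock": time; "joint_positions": joint angles; "qvel": joint speeds; "joint_torque": joint torques, N m; "eef_pos": TCP position; "eef_rot": TCP orientation; "force": force on the tool from outside, world axes, zero at the start; "torque": the same for the moment, N m; "width": finger opening in m; "finger_force": force on a finger pad.
Only numpy, scipy, OpenCV 4.12 (cv2) and the standard library are available. Lean on these libraries where they do the work, as an engineer would, in place of code of your own. Each camera call takes 0.05 s, during which the arm holds its last target. There are 200 camera calls.

## Working session

There is one attempt and no reset: what is moved stays moved. The work goes in short steps, Python scripts to look and compute and a tool call to move; the robot and the scene stay as the last step left them, time stands still between calls to the robot, and variables do not carry over. Pictures are saved under pics/ and viewed, at most 13 in all, crops included, and the job is handed in when it is done.

Besides the shell and the picture viewer there is one more tool, called after "Request:" as name(argument=value, ...) on one line, values as JSON. move_arm: Moves the arm, as the interface text tells. Its arguments: {"type":"object","properties":{"increments":{"type":"array"}},"required":["increments"]}

```bash
mkdir -p pics; python3 - <<'E'
from rig import r
import cv2
for n in("scene","top"):
    cv2.imwrite(f"pics/{n}0.png",r.snapshot(n)); print(n,r.get_calibration(n))
print(r.state())
E
```

```text
scene {'vfov': 46.64009530348451, 'cx': 278.5372239878022, 'cy': 206.28011045308193, 'rvec': array([ 1.5392026,  2.0422047, -0.8449482]), 'tvec': array([ 0.1448473 , -0.28875765,  1.59115582])}
top {'vfov': 45.62344281408526, 'cx': 284.1993502883748, 'cy': 204.35345971923059, 'rvec': array([ 2.19636162, -2.19343594,  0.03079843]), 'tvec': array([0.01588258, 0.52660948, 1.04686736])}
{'clock': 0.1, 'joint_positions': array([-1.26050677e+00,  4.94151821e-01,  1.34605011e+00,  1.27873731e-05,
        1.30249784e+00, -9.55173015e-02]), 'qvel': array([-4.60751886e-05, -1.70281971e-03, -1.02920757e-03, -9.54205946e-04,
       -6.52024127e-05, -7.34287480e-04]), 'joint_torque': array([ 1.00667006e-03, -8.80240846e+01, -3.82543731e+01,  7.09233899e-02,
        4.82057780e-02, -2.59302152e-05]), 'eef_pos': array([ 0.24662014, -0.57392322,  0.21338521]), 'eef_rot': array([-5.51032648e-04,  9.79485817e-01,  2.01512351e-01, -5.32020599e-05]), 'force': array([-1.00069623,  0.38156342,  0.05984402]), 'torque': array([-0.02262447, -0.02157872, -0.00302866]), 'finger_force': 0.0, 'width': 0.09114970351068277}
```

View pics/scene0.png

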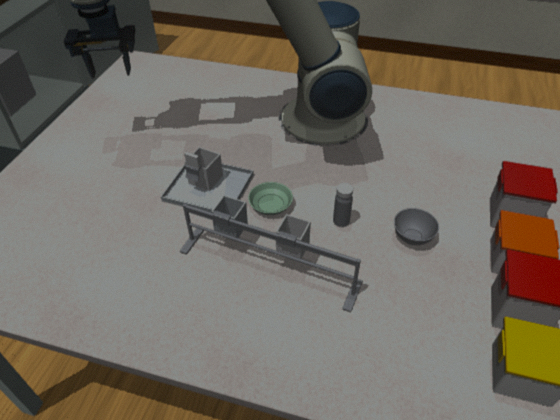

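View pics/top0.png

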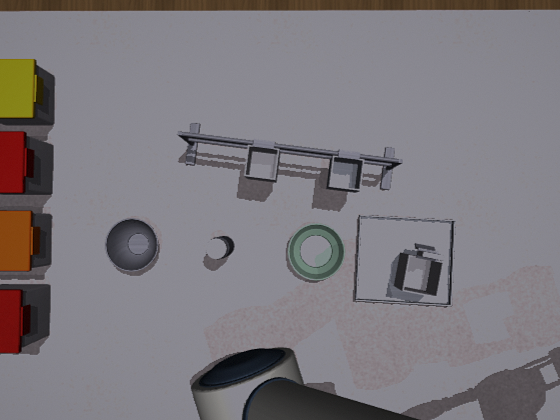

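The scene view has the tray and caddy at about (205,170), the rail with two pots at (230,215) and (293,237), the shaker at (343,205) and the bowl at (416,228). The top view has the rail from (183,134) to (400,161), pots at (262,163) and (345,175), shaker at (218,247), dish at (316,251) and caddy at (418,272). Next I'll enlarge both for exact corners.

```bash
python3 - <<'E'
import cv2,numpy as np
t=cv2.imread("pics/top0.png");s=cv2.imread("pics/scene0.png")
g=lambda im:np.clip((im/255.)**.6*255,0,255).astype(np.uint8)
a=cv2.resize(g(t[115:205,170:410]),None,fx=3.3,fy=3.3,interpolation=cv2.INTER_CUBIC)
b=cv2.resize(g(t[225:305,350:460]),None,fx=3.6,fy=3.6,interpolation=cv2.INTER_CUBIC)
c=cv2.resize(g(t[225:305,195:305]),None,fx=3.6,fy=3.6,interpolation=cv2.INTER_CUBIC)
o=np.zeros((600,800,3),np.uint8);o[:a.shape[0],:a.shape[1]]=a
o[300:588,:396]=b;o[300:588,400:796]=c
cv2.imwrite("pics/c1.png",o)
cv2.imwrite("pics/c2.png",cv2.resize(g(s[140:310,155:375]),None,fx=3.5,fy=3.5,interpolation=cv2.INTER_CUBIC))
E
```

```text
(no output)
```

View pics/c1.png

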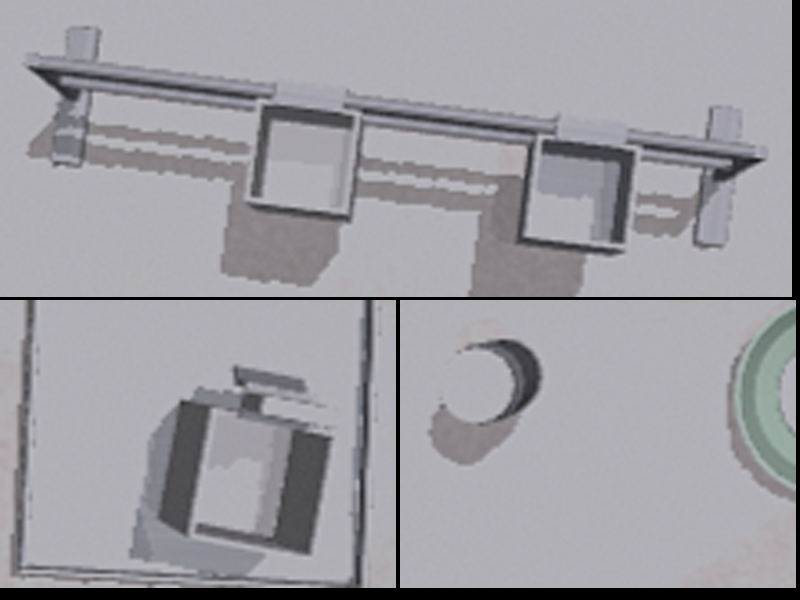

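View pics/c2.png

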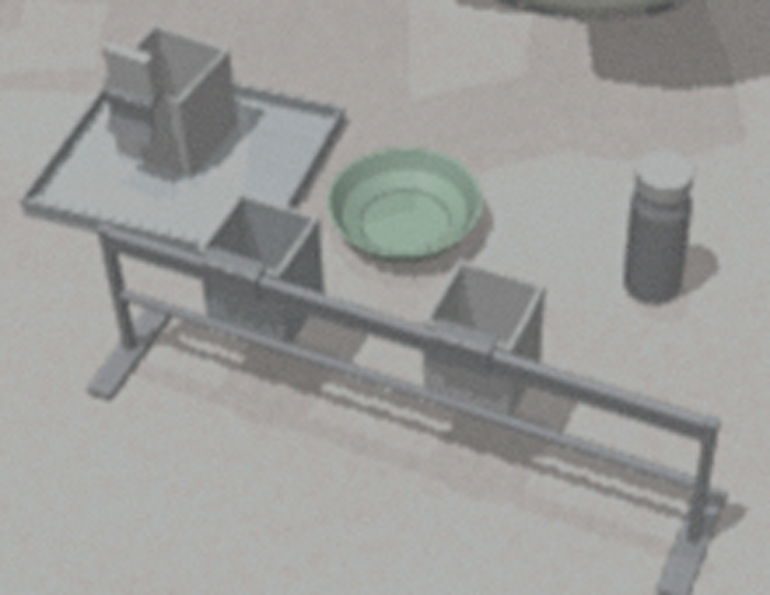

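The top crop shows the rail's top edge from (178,133) to (402,161) in full-picture pixels, and the pot rims and caddy rim are clear. In the scene crop the tab face spans about (185,153) to (199,170). I'll cast rays and check the results against the given sizes.

```bash
cat > h.py <<'E'
import numpy as np,cv2
from rig import r
def cal(n):
    c=r.get_calibration(n);R=cv2.Rodrigues(c["rvec"])[0];f=210/np.tan(np.radians(c["vfov"]/2))
    K=np.array([[f,0,c["cx"]],[0,f,c["cy"]],[0,0,1]]);return K,R,np.array(c["tvec"])
def ray(n,p):
    K,R,t=cal(n);return -R.T@t,R.T@np.linalg.inv(K)@[p[0],p[1],1]
def onz(n,p,z):
    o,d=ray(n,p);return (o+d*(z-o[2])/d[2])
def proj(n,X):
    K,R,t=cal(n);q=K@(R@np.asarray(X)+t);return q[:2]/q[2]
def tri(pt,ps):
    P=[(lambda K,R,t:K@np.c_[R,t])(*cal(n)) for n in("top","scene")]
    X=cv2.triangulatePoints(P[0],P[1],np.array(pt,float).reshape(2,1),np.array(ps,float).reshape(2,1));return (X[:3]/X[3]).ravel()
A=lambda u,v:(170+(u+.5)/3.3-.5,115+(v+.5)/3.3-.5)
B=lambda u,v:(350+(u+.5)/3.6-.5,225+(v-300+.5)/3.6-.5)
C=lambda u,v:(195+(u-400+.5)/3.6-.5,225+(v-300+.5)/3.6-.5)
S=lambda u,v:(155+(u+.5)/3.5-.5,140+(v+.5)/3.5-.5)
E
python3 - <<'E'
from h import *
np.set_printoptions(precision=4,suppress=True)
print("cams",[ray(n,(280,210))[0] for n in("top","scene")])
L=onz("top",A(26,57),.13);R=onz("top",A(767,151),.13);print("rail top",L,R,np.linalg.norm(L-R),"mid",(L+R)/2)
L=onz("scene",S(102,229),.13);R=onz("scene",S(718,424),.13);print("rail scene",L,R,np.linalg.norm(L-R),(L+R)/2)
for nm,q in dict(potW=[(258,102),(362,112),(350,220),(246,203)],potR=[(530,137),(638,147),(627,252),(519,243)]).items():
    P=[onz("top",A(*p),.126) for p in q];print(nm,*P,[np.linalg.norm(P[i]-P[i-1]) for i in range(4)])
P=[onz("top",B(*p),.083) for p in [(210,403),(331,431),(313,554),(190,536)]];print("caddy",*P,[np.linalg.norm(P[i]-P[i-1]) for i in range(4)],np.mean(P,0))
P=[onz("scene",S(*p),.083) for p in [(180,98),(233,50),(155,28)]];print("caddy scene",*P)
print("tab top corners scene",[onz("scene",S(*p),.127) for p in [(105,45),(150,55)]])
print("tab top view",[onz("top",B(*p),.127) for p in [(262,400),(335,418),(332,432),(258,410)]])
print("shaker cap",onz("top",C(478,384),.12), "scene",onz("scene",S(664,168),.12))
print("dish",onz("top",(316,251),.03),"bowl",onz("top",(132,244.5),.05))
E
python3 - <<'E'
import cv2,numpy as np
t=cv2.imread("pics/top0.png");s=cv2.imread("pics/scene0.png")
g=lambda im:np.clip((im/255.)**.6*255,0,255).astype(np.uint8)
a=cv2.resize(g(t[235:300,390:450]),None,fx=8,fy=8,interpolation=cv2.INTER_CUBIC)
b=cv2.resize(g(s[145:195,180:225]),None,fx=8,fy=8,interpolation=cv2.INTER_CUBIC)
o=np.zeros((520,800,3),np.uint8);o[:520,:480]=a[:,:480]; b=b[:, :320];o[:b.shape[0],480:480+b.shape[1]]=b
cv2.imwrite("pics/c3.png",o)
E
```

```text
cams [array([0.4838, 0.0034, 1.0674]), array([1.3046, 0.2418, 0.9358])]
rail top [0.6589 0.2175 0.13  ] [ 0.6047 -0.2064  0.13  ] 0.4274122503918576 mid [0.6318 0.0055 0.13  ]
rail scene [ 0.6045 -0.2028  0.13  ] [0.6561 0.2185 0.13  ] 0.4244404021591725 [0.6303 0.0079 0.13  ]
potW [0.6335 0.0844 0.126 ] [0.6277 0.0245 0.126 ] [0.5655 0.0313 0.126 ] [0.5753 0.091  0.126 ] [np.float64(0.05864991013367571), np.float64(0.0601202090346464), np.float64(0.06258901421553634), np.float64(0.06050296570785833)]
potR [ 0.6133 -0.0719  0.126 ] [ 0.6075 -0.1337  0.126 ] [ 0.5473 -0.1271  0.126 ] [ 0.5524 -0.0655  0.126 ] [np.float64(0.061259606083954435), np.float64(0.06206019220420025), np.float64(0.060627471022817826), np.float64(0.06185720489755145)]
caddy [ 0.428 -0.227  0.083] [ 0.413  -0.2925  0.083 ] [ 0.3465 -0.282   0.083 ] [ 0.356  -0.2156  0.083 ] [np.float64(0.07289563252966483), np.float64(0.0671494373272527), np.float64(0.06727663161890292), np.float64(0.06709100636750154)] [ 0.3859 -0.2543  0.083 ]
caddy scene [ 0.4184 -0.229   0.083 ] [ 0.354  -0.2105  0.083 ] [ 0.3448 -0.2805  0.083 ]
tab top corners scene [array([ 0.423 , -0.2818,  0.127 ]), array([ 0.4249, -0.2447,  0.127 ])]
tab top view [array([ 0.4321, -0.2437,  0.127 ]), array([ 0.4229, -0.2814,  0.127 ]), array([ 0.4157, -0.2798,  0.127 ]), array([ 0.4269, -0.2416,  0.127 ])]
shaker cap [0.4393 0.1438 0.12  ] scene [0.4357 0.1445 0.12  ]
dish [ 0.4292 -0.0496  0.03  ] bowl [0.4427 0.3266 0.05  ]
```

View pics/c3.png

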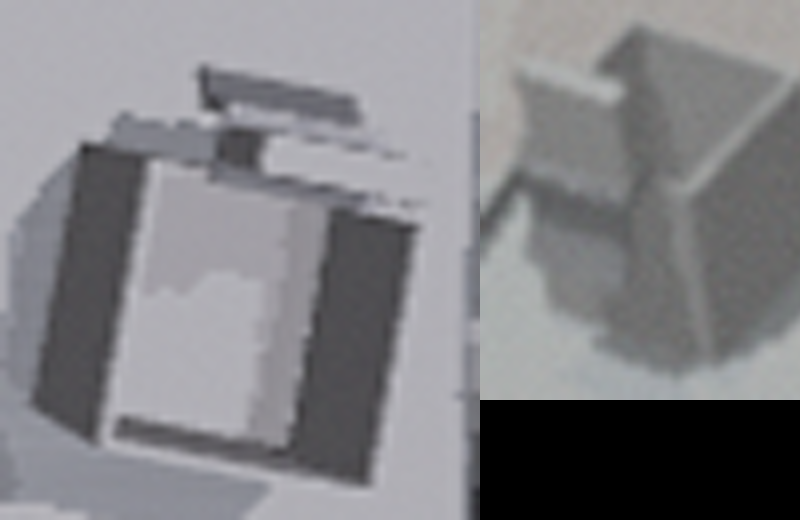

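The zoomed crop shows the caddy rim's left outer edge from (148,155) to (98,445) crop px (×8, origin 390,235). The front right corner is near (384,492), allowing for the white rim merging with the tray, and the tab top is at about (340,168).

```bash
cat >> h.py <<'E'
np.set_printoptions(precision=4,suppress=True)
from scipy.spatial.transform import Rotation as Ro
D=lambda u,v:(390+(u+.5)/8-.5,235+(v+.5)/8-.5)
F=lambda u,v:(180+(u-480+.5)/8-.5,145+(v+.5)/8-.5)
def tool():
    s=r.state();q=s["eef_rot"];return s,Ro.from_quat([q[1],q[2],q[3],q[0]])
def plan(p,xang,tilt=None):
    "units to go: turn (units of 5deg, tool axes), then shift in the tool axes after that turn"
    s,R=tool();c,n=np.cos(np.radians(xang)),np.sin(np.radians(xang))
    T=Ro.from_matrix(np.array([[c,n,0],[n,-c,0],[0,0,-1]]).T)
    if tilt is not None: T=tilt*T
    print("clock",s["clock"],"pos",s["eef_pos"],"turn",np.degrees((R.inv()*T).as_rotvec())/5,"shift",T.inv().apply(np.array(p)-s["eef_pos"])/.025,"force",s["force"],"w",s["width"],s["finger_force"])
def yaw(a): return Ro.from_euler("z",a,degrees=True)
E
python3 - <<'E'
from h import *
P=[onz("top",D(*p),.083) for p in [(149,155),(98,446),(384,492)]]
print(P,np.linalg.norm(P[0]-P[1]),np.linalg.norm(P[2]-P[1]))
e=P[0]-P[1];print("yaw",np.degrees(np.arctan2(e[1],e[0])));e=P[1]-P[2];print(np.degrees(np.arctan2(-e[0],e[1])))
c=(P[0]+P[2])/2;print("centre",c)
for a in(-10,-11):print("tab pred",c+yaw(a).apply([.043,0,.044]))
print("tab seen top",onz("top",D(340,168),.127))
q=[onz("scene",F(*p),.083) for p in [(683,192),(800,75),(640,22)]];print("scene rim",q,(q[0]+q[2]*0),)
print("scene tab top",[onz("scene",F(*p),.127) for p in[(520,75),(625,95),(535,62),(628,82)]])
print(proj("scene",c+yaw(-10).apply([.036,.035,0])),F(683,192),"|FL",proj("scene",c+yaw(-10).apply([-.036,.035,0])),F(800,75))
plan([.428,-.262,.19],79.5)
E
```

```text
[array([ 0.4267, -0.2274,  0.083 ]), array([ 0.3558, -0.2144,  0.083 ]), array([ 0.3449, -0.2839,  0.083 ])] 0.0720705016479186 0.07033631371006077
yaw -10.406478664494632
-8.939989903898535
centre [ 0.3858 -0.2557  0.083 ]
tab pred [ 0.4281 -0.2631  0.127 ]
tab pred [ 0.428  -0.2639  0.127 ]
tab seen top [ 0.4263 -0.2616  0.127 ]
scene rim [array([ 0.4227, -0.2305,  0.083 ]), array([ 0.3552, -0.2149,  0.083 ]), array([ 0.343 , -0.2793,  0.083 ])] [ 0.4227 -0.2305  0.083 ]
scene tab top [array([ 0.4285, -0.2796,  0.127 ]), array([ 0.4288, -0.2425,  0.127 ]), array([ 0.4211, -0.2776,  0.127 ]), array([ 0.4224, -0.2441,  0.127 ])]
[205.3177 169.8751] (204.9375, 168.5625) |FL [219.3874 154.2037] (219.5625, 153.9375)
clock 0.1 pos [ 0.2466 -0.5739  0.2134] turn [ -0.0109  -0.0074 -11.2498] shift [13.5902  4.86    0.9354] force [-1.0007  0.3816  0.0598] w 0.09114970351068277 0.0
```

Request:
move_arm(increments=[[0,0,0,0,0,-1,0],[0,0,0,0,0,-1,0],[0,0,0,0,0,-1,0],[0,0,0,0,0,-1,0],[0,0,0,0,0,-1,0],[0,0,0,0,0,-1,0],[0,0,0,0,0,-1,0],[0,0,0,0,0,-1,0],[0,0,0,0,0,-1,0],[0,0,0,0,0,-1,0],[0,0,0,0,0,-1,0],[0,0,0,0,0,-0.25,0]])

```text
clock: 1.1
eef_pos: [0.2466, -0.5741, 0.2136]
eef_rot: [-0.0, 0.767, 0.641, 0.0]
force: [-0.5, -0.3, 0.4]
width: 0.0911
finger_force: 0.0
```

Request:
move_arm(increments=[[0.9,0.3,0,0,0,0,0],[0.9,0.3,0,0,0,0,0],[0.9,0.3,0,0,0,0,0],[0.9,0.3,0,0,0,0,0],[0.9,0.3,0,0,0,0,0],[0.9,0.3,0,0,0,0,0],[0.9,0.3,0,0,0,0,0],[0.9,0.3,0,0,0,0,0],[0.9,0.3,0,0,0,0,0],[0.9,0.3,0,0,0,0,0],[0.9,0.3,0,0,0,0,0],[0.9,0.3,0,0,0,0,0],[0.9,0.4,0.3,0,0,0,0],[0.9,0.4,0.3,0,0,0,0],[0.9,0.4,0.3,0,0,0,0],[0,0,0,0,0,0,0],[0,0,0,0,0,0,0]])

```text
clock: 2.52
eef_pos: [0.4264, -0.2632, 0.191]
eef_rot: [-0.0, 0.769, 0.64, -0.0]
force: [0.4, -0.6, 0.7]
width: 0.0913
finger_force: 0.0
```

```bash
python3 - <<'E'
from h import *
plan([.427,-.2625,.092],79.7)
cv2.imwrite("pics/t1.png",r.snapshot("top"));s=r.snapshot("scene");cv2.imwrite("pics/s1.png",cv2.resize(s[110:200,150:270],None,fx=6,fy=6,interpolation=cv2.INTER_CUBIC))
E
```

```text
clock 2.5167 pos [ 0.4264 -0.2632  0.191 ] turn [-0.0103 -0.0053 -0.036 ] shift [0.0329 0.0167 3.9615] force [ 0.4442 -0.6477  0.7445] w 0.09125259467281334 0.0
```

View pics/s1.png

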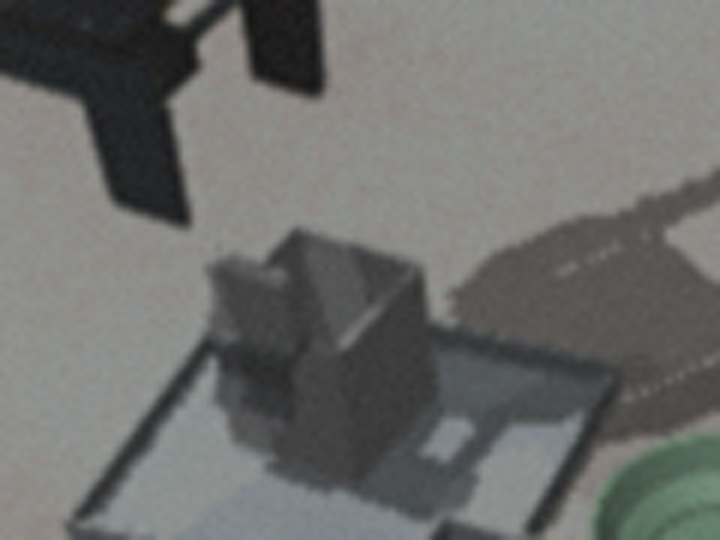

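The fingers stand above the tab, with tips at crop (150,215) and (290,90), and the tab at (250,300). The near finger will pass on the tab's +x side and the other over the box, so I'll go down and grip.

Request:
move_arm(increments=[[0,0,0.7,0,0,0,0],[0,0,0.7,0,0,0,0],[0,0,0.7,0,0,0,0],[0,0,0.7,0,0,0,0],[0,0,0.6,0,0,0,0],[0,0,0.5,0,0,0,0],[0,0,0,0,0,0,0],[0,0,0,0,0,0,0],[0,0,0,0,0,0,1],[0,0,0,0,0,0,1],[0,0,0,0,0,0,1],[0,0,0,0,0,0,1],[0,0,0,0,0,0,1],[0,0,0,0,0,0,1],[0,0,0,0,0,0,1],[0,0,0,0,0,0,1],[0,0,0,0,0,0,1],[0,0,0,0,0,0,1]])

```text
clock: 4.12
eef_pos: [0.4262, -0.2642, 0.0939]
eef_rot: [-0.0, 0.769, 0.639, -0.0]
force: [0.1, 0.6, -0.1]
width: 0.0277
finger_force: 0.0
```

Request:
move_arm(increments=[[0,0,0,0,0,0,1],[0,0,0,0,0,0,1],[0,0,0,0,0,0,1],[0,0,0,0,0,0,1],[0,0,0,0,0,0,1],[0,0,0,0,0,0,1],[0,0,0,0,0,0,1],[0,0,0,0,0,0,1]])

```text
clock: 4.78
eef_pos: [0.426, -0.2642, 0.0939]
eef_rot: [-0.0, 0.769, 0.639, -0.0]
force: [-4.1, 0.7, 5.5]
width: 0.0093
finger_force: 30.0
```

Request:
move_arm(increments=[[0,0,-0.3,0,0,0,1],[0,0,-0.6,0,0,0,1],[0,0,-0.8,0,0,0,1],[0,0,-0.8,0,0,0,1],[0,0,-0.8,0,0,0,1],[0,0,-0.8,0,0,0,1],[0,0,-0.8,0,0,0,1],[0,0,-0.8,0,0,0,1],[0,0,-0.5,0,0,0,1],[0,0,-0.2,0,0,0,1],[0,0,0,0,0,0,1],[0,0,0,0,0,0,1]])

```text
clock: 5.78
eef_pos: [0.4261, -0.2641, 0.2536]
eef_rot: [-0.0, 0.769, 0.639, 0.0]
force: [-0.7, 0.6, -2.5]
width: 0.0096
finger_force: 30.0
```

```bash
python3 - <<'E'
from h import *
plan([.625,-.025,.255],82.9)
E
```

```text
clock 5.7833 pos [ 0.4261 -0.2641  0.2536] turn [-0.0008 -0.0019 -0.68  ] shift [10.4754  6.712  -0.058 ] force [-0.6577  0.5785 -2.5462] w 0.009613906719811494 29.998094737529755
```

Request:
move_arm(increments=[[0,0,0,0,0,-0.35,1],[0,0,0,0,0,-0.33,1],[0.3,0.2,0,0,0,0,1],[0.6,0.4,0,0,0,0,1],[0.7,0.45,0,0,0,0,1],[0.7,0.45,0,0,0,0,1],[0.7,0.45,0,0,0,0,1],[0.7,0.45,0,0,0,0,1],[0.7,0.45,0,0,0,0,1],[0.7,0.45,0,0,0,0,1],[0.7,0.45,0,0,0,0,1],[0.7,0.45,0,0,0,0,1],[0.7,0.45,0,0,0,0,1],[0.7,0.45,0,0,0,0,1],[0.7,0.45,0,0,0,0,1],[0.7,0.4,0,0,0,0,1],[0.7,0.4,0,0,0,0,1],[0.4,0.3,0,0,0,0,1],[0,0,0,0,0,0,1],[0,0,0,0,0,0,1]])

```text
clock: 7.45
eef_pos: [0.6232, -0.0264, 0.2531]
eef_rot: [-0.0, 0.749, 0.662, -0.0]
force: [-0.7, -0.3, -0.7]
width: 0.0097
finger_force: 30.0
```

```bash
python3 - <<'E'
from h import *
plan([.625,-.025,.255],82.9)
g=lambda im:np.clip((im/255.)**.6*255,0,255).astype(np.uint8)
t=r.snapshot("top");s=r.snapshot("scene")
o=np.zeros((600,800,3),np.uint8)
a=cv2.resize(g(t[110:210,230:380]),None,fx=2.6,fy=2.6);b=cv2.resize(g(s[140:280,180:340]),None,fx=4,fy=4)
o[:a.shape[0],:a.shape[1]]=a;o[:560,:][:, 400:800]=b[:560,100:500]
cv2.imwrite("pics/p2.png",b)
E
```

```text
clock 7.45 pos [ 0.6232 -0.0264  0.2531] turn [-0.0139  0.0016  0.0066] shift [ 0.0647  0.0654 -0.0757] force [-0.6992 -0.3498 -0.6817] w 0.009708438366692716 29.99807059764862
```

View pics/p2.png

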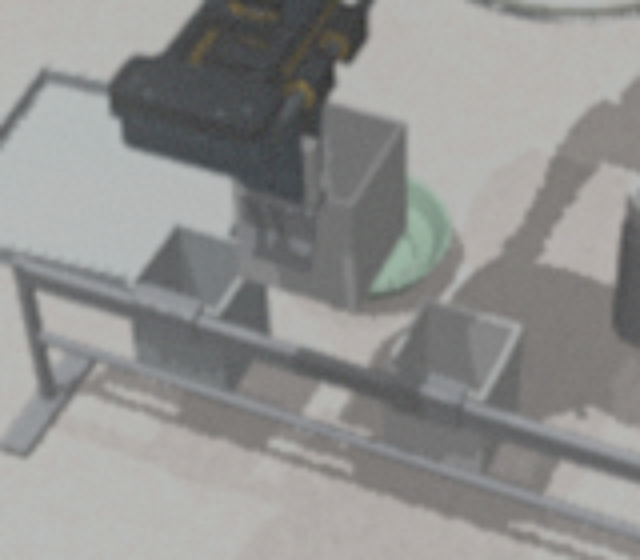

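The caddy is held upright above the rail, with its back-left bottom corner at crop (358,305) and rim corner at (345,205). I'll check this against the prediction, and check the pots too.

```bash
python3 - <<'E'
from h import *
h=np.array([.6232,-.0264,.2422]);Y=yaw(-7.1)
for o,m in(([-.007,.035,-.08],(358,305)),([-.007,.035,0],(345,205)),([-.079,.035,0],(405,122))):
    print(proj("scene",h+Y.apply(o)),180+m[0]/4,140+m[1]/4)
# rail edges in scene by column, at z .13 predicted, and pots' facing rim corners
st=np.array([.631,.0067,0])
for y in(-.21,.21): print("rail end",proj("scene",st+Y.apply([0,y,.13])),proj("top",st+Y.apply([0,y,.13])))
for nm,p in(("potR back-left",(268,285)),("potR front-left",(240,240)),("potW back-right",(388,365)),("potW front-right",(432,303))):
    X=onz("scene",(180+p[0]/4,140+p[1]/4),.13);print(nm,X,Y.inv().apply(X-st))
E
```

```text
[268.3123 218.4158] 269.5 216.25
[267.2538 191.8514] 266.25 191.25
[281.0418 170.4097] 281.25 170.5
rail end [184.1206 205.3064] [399.5388 160.2288]
rail end [358.0677 260.7512] [178.7949 132.9608]
potR back-left [ 0.5838 -0.0543  0.13  ] [-0.0393 -0.0663  0.13  ]
potR front-left [ 0.5535 -0.082   0.13  ] [-0.066  -0.0976  0.13  ]
potW back-right [0.6239 0.0294 0.13  ] [-0.0098  0.0216  0.13  ]
potW front-right [0.5721 0.0402 0.13  ] [-0.0625  0.026   0.13  ]
```

Request:
move_arm(increments=[[0.11,0.07,0.2,0,0,0,1],[0,0,0.5,0,0,0,1],[0,0,0.5,0,0,0,1],[0,0,0.5,0,0,0,1],[0,0,0.5,0,0,0,1],[0,0,0.4,0,0,0,1],[0,0,0.3,0,0,0,1],[0,0,0.1,0,0,0,1],[0,0,0,0,0,0,1],[0,0,0,0,0,0,1]])

```text
clock: 8.38
eef_pos: [0.6256, -0.0244, 0.1793]
eef_rot: [0.0, 0.75, 0.662, 0.0]
force: [0.1, 0.7, -1.4]
width: 0.0097
finger_force: 30.0
```

```bash
python3 - <<'E'
from h import *
plan([.6252,-.0239,.142],82.9)
g=lambda im:np.clip((im/255.)**.6*255,0,255).astype(np.uint8)
s=r.snapshot("scene");cv2.imwrite("pics/p3.png",cv2.resize(g(s[160:260,205:325]),None,fx=6,fy=6,interpolation=cv2.INTER_CUBIC))
E
```

```text
clock 8.3833 pos [ 0.6256 -0.0244  0.1793] turn [ 0.0067  0.0003 -0.0018] shift [ 0.0181 -0.0203  1.4936] force [ 0.1042  0.7126 -1.402 ] w 0.009723284385424276 29.99817967414856
```

View pics/p3.png

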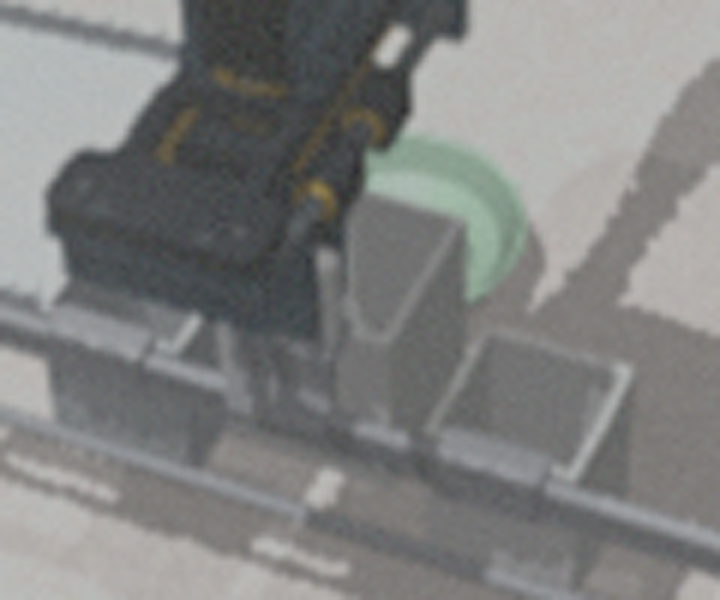

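The caddy hangs in the gap behind the rail, with clear space to the pot on the right at (430,430) and the lip near the rail at (330,405). Continuing down slowly.

Request:
move_arm(increments=[[0,0,0.2,0,0,0,1],[0,0,0.2,0,0,0,1],[0,0,0.2,0,0,0,1],[0,0,0.2,0,0,0,1],[0,0,0,0,0,0,1]])

```text
clock: 8.85
eef_pos: [0.6248, -0.0242, 0.1576]
eef_rot: [-0.001, 0.75, 0.662, -0.001]
force: [-0.3, 0.3, -1.7]
width: 0.0098
finger_force: 30.0
```

Request:
move_arm(increments=[[0,0,0.15,0,0,0,1],[0,0,0.15,0,0,0,1],[0,0,0.15,0,0,0,1],[0,0,0.1,0,0,0,1],[0,0,0.05,0,0,0,1],[0,0,0,0,0,0,1],[0,0,0,0,0,0,1],[0,0,0,0,0,0,1]])

```text
clock: 9.52
eef_pos: [0.6255, -0.0243, 0.1441]
eef_rot: [0.0, 0.75, 0.662, 0.0]
force: [-0.1, 0.1, -0.8]
width: 0.0093
finger_force: 30.0
```

Request:
move_arm(increments=[[0,0,0.06,0,0,0,1],[0,0,0.04,0,0,0,1],[0,0,0,0,0,0,1],[0,0,0,0,0,0,1]])

```text
clock: 9.85
eef_pos: [0.6253, -0.0243, 0.1413]
eef_rot: [-0.0, 0.75, 0.662, -0.0]
force: [1.2, -0.6, -2.1]
width: 0.0097
finger_force: 30.0
```

Request:
move_arm(increments=[[0,0,0.05,0,0,0,1],[0,0,0,0,0,0,1],[0,0,0,0,0,0,1]])

```text
clock: 10.1
eef_pos: [0.6255, -0.0243, 0.1409]
eef_rot: [0.0, 0.75, 0.662, 0.0]
force: [-3.2, -0.4, 9.1]
width: 0.0101
finger_force: 30.0
```

Seated: 9 N upward contact at the expected height. Opening, then withdrawing straight up.

Request:
move_arm(increments=[[0,0,-0.03,0,0,0,1],[0,0,0,0,0,0,0.8],[0,0,0,0,0,0,0.7],[0,0,0,0,0,0,0.6],[0,0,0,0,0,0,0.5],[0,0,0,0,0,0,0.5],[0,0,0,0,0,0,0.5],[0,0,0,0,0,0,0.5],[0,0,0,0,0,0,0.5],[0,0,0,0,0,0,0.5]])

```text
clock: 10.93
eef_pos: [0.6254, -0.0243, 0.1409]
eef_rot: [-0.0, 0.75, 0.662, -0.0]
force: [0.0, 0.1, 0.5]
width: 0.0453
finger_force: 0.0
```

Request:
move_arm(increments=[[0,0,-0.3,0,0,0,0.5],[0,0,-0.6,0,0,0,0.5],[0,0,-0.8,0,0,0,0.5],[0,0,-0.8,0,0,0,0.5],[0,0,-0.8,0,0,0,0.5],[0,0,-0.5,0,0,0,0.5],[0,0,-0.2,0,0,0,0]])

```text
clock: 11.52
eef_pos: [0.6263, -0.0244, 0.2437]
eef_rot: [0.001, 0.75, 0.662, 0.001]
force: [-0.8, -0.1, -0.4]
width: 0.0493
finger_force: 0.0
```

```bash
python3 - <<'E'
from h import *
plan([.4375,.144,.22],172.9)
E
```

```text
clock 11.5167 pos [ 0.6263 -0.0244  0.2437] turn [  0.0307   0.0312 -17.9995] shift [8.3254 5.7505 0.9474] force [-0.8265 -0.1157 -0.37  ] w 0.04929089022967952 0.0
```

Request:
move_arm(increments=[[0,0,0,0,0,-1,0],[0,0,0,0,0,-1,0],[0,0,0,0,0,-1,0],[0,0,0,0,0,-1,0],[0,0,0,0,0,-1,0],[0,0,0,0,0,-1,0],[0,0,0,0,0,-1,0],[0,0,0,0,0,-1,0],[0,0,0,0,0,-1,0],[0,0,0,0,0,-1,0],[0,0,0,0,0,-1,0],[0,0,0,0,0,-1,0],[0,0,0,0,0,-1,0],[0,0,0,0,0,-1,0],[0,0,0,0,0,-1,0],[0,0,0,0,0,-1,0],[0,0,0,0,0,-1,0],[0,0,0,0,0,-1,0]])

```text
clock: 13.02
eef_pos: [0.6251, -0.0242, 0.2405]
eef_rot: [-0.0, 0.06, 0.998, 0.0]
force: [0.1, -0.1, -0.3]
width: 0.0908
finger_force: 0.0
```

Request:
move_arm(increments=[[0.7,0.5,0,0,0,0,0],[0.7,0.5,0,0,0,0,0],[0.7,0.5,0,0,0,0,0],[0.7,0.5,0,0,0,0,0],[0.7,0.5,0,0,0,0,0],[0.7,0.5,0,0,0,0,0],[0.7,0.5,0,0,0,0,0],[0.7,0.5,0,0,0,0,0],[0.7,0.5,0,0,0,0,0],[0.7,0.5,0,0,0,0,0],[0.7,0.5,0,0,0,0,0],[0.6,0.2,0.5,0,0,0,0],[0,0,0.4,0,0,0,0],[0,0,0,0,0,0,0],[0,0,0,0,0,0,0]])

```text
clock: 14.27
eef_pos: [0.4369, 0.1427, 0.2183]
eef_rot: [-0.0, 0.062, 0.998, -0.0]
force: [-0.2, 0.1, -0.3]
width: 0.0909
finger_force: 0.0
```

```bash
python3 - <<'E'
from h import *
plan([.4375,.144,.086],172.9)
g=lambda im:np.clip((im/255.)**.6*255,0,255).astype(np.uint8)
s=r.snapshot("scene");t=r.snapshot("top");cv2.imwrite("pics/t4.png",t)
a=cv2.resize(g(s[130:260,205:365]),None,fx=5,fy=5,interpolation=cv2.INTER_CUBIC)[:600]
cv2.imwrite("pics/p4.png",a)
E
```

```text
clock 14.2667 pos [0.4369 0.1427 0.2183] turn [-0.004  -0.0096  0.0032] shift [-0.0168  0.0541  5.292 ] force [-0.2459  0.0565 -0.3026] w 0.09092081146249259 0.0
```

View pics/p4.png

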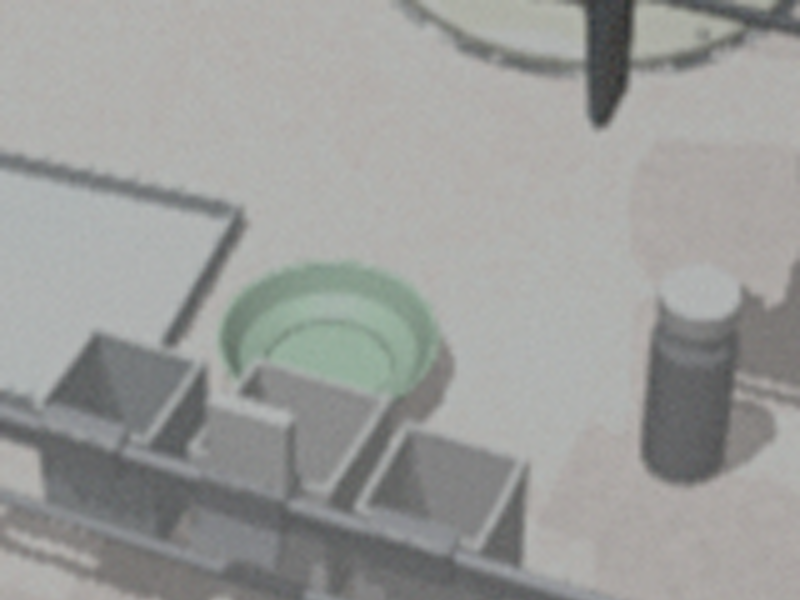

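The caddy hangs in the gap, with its tab at (250,440) and rim corners at (255,362), (390,398) and (328,492). The pots are still in place. The shaker stands at (690,380) with its cap on. I'll pick it up now.

Request:
move_arm(increments=[[0,0.05,0.5,0,0,0,0],[0,0,0.8,0,0,0,0],[0,0,0.8,0,0,0,0],[0,0,0.8,0,0,0,0],[0,0,0.8,0,0,0,0],[0,0,0.8,0,0,0,0],[0,0,0.5,0,0,0,0],[0,0,0.25,0,0,0,0],[0,0,0,0,0,0,0],[0,0,0,0,0,0,1],[0,0,0,0,0,0,1],[0,0,0,0,0,0,1],[0,0,0,0,0,0,1],[0,0,0,0,0,0,1],[0,0,0,0,0,0,1],[0,0,0,0,0,0,1],[0,0,0,0,0,0,1],[0,0,0,0,0,0,1],[0,0,0,0,0,0,1]])

```text
clock: 15.95
eef_pos: [0.4373, 0.1441, 0.0872]
eef_rot: [0.0, 0.062, 0.998, 0.0]
force: [-0.2, 0.8, 2.1]
width: 0.0415
finger_force: 29.9
```

```bash
python3 - <<'E'
from h import *
s,_=tool();print(s["clock"],s["eef_pos"],s["width"],s["finger_force"])
st=np.array([.631,.0067,0]);Y=yaw(-7.1);G=lambda u,v:(205+(u+.5)/5-.5,130+(v+.5)/5-.5)
L=Ro.from_euler("y",-6,degrees=True)
# predicted: hook point at stand (-2,-31,130)
h=np.array([-.002,-.031,.13])
for nm,o,m in(("FL",[-.079,.035,0],(392,398)),("FR",[-.079,-.035,0],(253,362)),("BL",[-.007,.035,0],(325,495)),("tabL",[.005,.02,.044],(296,412)),("tabR",[.005,-.02,.044],(212,400))):
    X=h+L.apply(o);W=onz("scene",G(*m),X[2]);print(nm,"pred",X,"seen",Y.inv().apply(W-st))
c=h+L.apply([-.043,0,-.04]);f=h+L.apply([-.043,0,-.04-.037]);print("centre s",c,"floor s",f)
E
```

```text
15.95 [0.4373 0.1441 0.0872] 0.04151839475874655 29.927202504113666
FL pred [-0.0806  0.004   0.1217] seen [-0.0846  0.0042  0.1217]
FR pred [-0.0806 -0.066   0.1217] seen [-0.081  -0.0656  0.1217]
BL pred [-0.009   0.004   0.1293] seen [-0.0112  0.0031  0.1293]
tabL pred [-0.0016 -0.011   0.1743] seen [-0.014  -0.0107  0.1743]
tabR pred [-0.0016 -0.051   0.1743] seen [-0.0065 -0.0475  0.1743]
centre s [-0.0406 -0.031   0.0857] floor s [-0.0367 -0.031   0.0489]
```

Request:
move_arm(increments=[[0,0,-0.3,0,0,0,1],[0,0,-0.6,0,0,0,1],[0,0,-0.8,0,0,0,1],[0,0,-0.8,0,0,0,1],[0,0,-0.8,0,0,0,1],[0,0,-0.8,0,0,0,1],[0,0,-0.8,0,0,0,1],[0,0,-0.8,0,0,0,1],[0,0,-0.6,0,0,0,1],[0,0,-0.3,0,0,0,1],[0,0,0,0,0,0,1]])

```text
clock: 16.87
eef_pos: [0.4378, 0.1441, 0.2537]
eef_rot: [0.001, 0.062, 0.998, 0.0]
force: [-0.3, 0.3, -2.7]
width: 0.0414
finger_force: 29.8
```

```bash
python3 - <<'E'
from h import *
st=np.array([.631,.0067,0]);Y=yaw(-7.1);T=Ro.from_rotvec(np.radians(-6)*Y.apply([0,1,0]))
p=st+Y.apply([-.0588,-.031,.245]);print(p,st+Y.apply([-.0473,-.031,.1356]));plan(p,172.9,T);plan(p,172.9)
E
```

```text
[ 0.5688 -0.0168  0.245 ] [ 0.5802 -0.0182  0.1356]
clock 16.8667 pos [0.4378 0.1441 0.2537] turn [ 0.0081 -1.1734 -0.    ] shift [-5.9286 -5.7381  0.9719] force [-0.3021  0.2561 -2.6866] w 0.04138708231831866 29.814213985218885
clock 16.8667 pos [0.4378 0.1441 0.2537] turn [0.0081 0.0266 0.0004] shift [-5.9977 -5.7381  0.3469] force [-0.3021  0.2561 -2.6866] w 0.04138708231831866 29.814213985218885
```

Move across first with the shaker level, then tilt 6°.

Request:
move_arm(increments=[[-0.2,-0.2,0,0,0,0,1],[-0.4,-0.4,0,0,0,0,1],[-0.6,-0.55,0,0,0,0,1],[-0.6,-0.55,0,0,0,0,1],[-0.6,-0.6,0,0,0,0,1],[-0.6,-0.6,0,0,0,0,1],[-0.6,-0.6,0,0,0,0,1],[-0.6,-0.6,0,0,0,0,1],[-0.6,-0.6,0,0,0,0,1],[-0.6,-0.55,0,0,0,0,1],[-0.4,-0.35,0,0,0,0,1],[-0.2,-0.15,0,0,0,0,1],[0,0,0,0,-0.4,0,1],[0,0,0,0,-0.4,0,1],[0,0,0,0,-0.4,0,1],[0,0,0,0,0,0,1],[0,0,0,0,0,0,1]])

```text
clock: 18.28
eef_pos: [0.5676, -0.0168, 0.2519]
eef_rot: [0.051, 0.062, 0.997, -0.003]
force: [0.3, 1.3, -2.7]
width: 0.0417
finger_force: 29.8
```

```bash
python3 - <<'E'
from h import *
st=np.array([.631,.0067,0]);Y=yaw(-7.1);T=Ro.from_rotvec(np.radians(-6)*Y.apply([0,1,0]))
plan(st+Y.apply([-.0473,-.031,.1356]),172.9,T)
g=lambda im:np.clip((im/255.)**.6*255,0,255).astype(np.uint8)
s=r.snapshot("scene");cv2.imwrite("pics/p5.png",cv2.resize(g(s[130:250,205:335]),None,fx=5,fy=5,interpolation=cv2.INTER_CUBIC))
E
```

```text
clock 18.2833 pos [ 0.5676 -0.0168  0.2519] turn [ 0.0014 -0.0199  0.0044] shift [-0.0206  0.0057  4.6804] force [ 0.3347  1.3209 -2.7029] w 0.041651613709554336 29.81517986054314
```

View pics/p5.png

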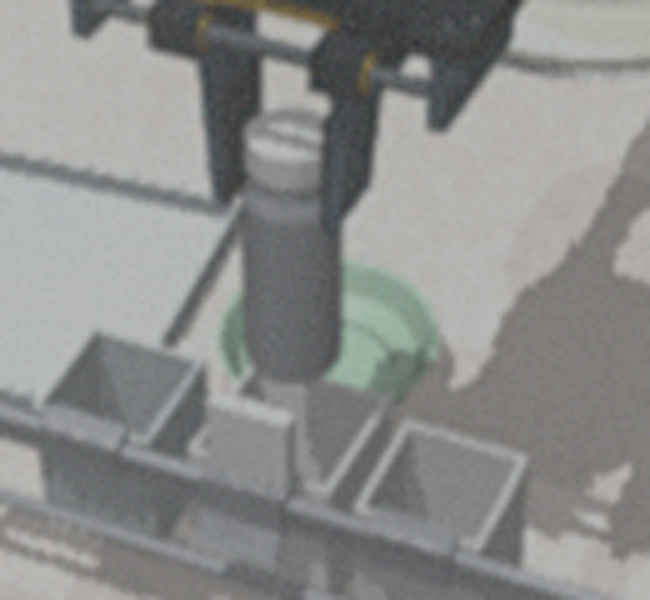

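The shaker is above the caddy, with its bottom at (295,370), and lines up with the box opening. Lowering it, slowly near the floor.

Request:
move_arm(increments=[[0,0,0.3,0,0,0,1],[0,0,0.5,0,0,0,1],[0,0,0.5,0,0,0,1],[0,0,0.5,0,0,0,1],[0,0,0.5,0,0,0,1],[0,0,0.4,0,0,0,1],[0,0,0.4,0,0,0,1],[0,0,0.4,0,0,0,1],[0,0,0.3,0,0,0,1],[0,0,0.3,0,0,0,1],[0,0,0.2,0,0,0,1],[0,0,0,0,0,0,1],[0,0,0,0,0,0,1]])

```text
clock: 19.42
eef_pos: [0.5795, -0.0186, 0.1452]
eef_rot: [0.052, 0.062, 0.997, -0.003]
force: [0.3, -0.2, -1.6]
width: 0.0411
finger_force: 29.8
```

Request:
move_arm(increments=[[0,0,0.1,0,0,0,1],[0,0,0.1,0,0,0,1],[0,0,0.05,0,0,0,1],[0,0,0,0,0,0,1],[0,0,0,0,0,0,1]])

```text
clock: 19.83
eef_pos: [0.5801, -0.0187, 0.1391]
eef_rot: [0.052, 0.062, 0.997, -0.003]
force: [0.1, 0.2, -2.1]
width: 0.0413
finger_force: 29.8
```

Request:
move_arm(increments=[[0,0,0.06,0,0,0,1],[0,0,0.05,0,0,0,1],[0,0,0,0,0,0,1],[0,0,0,0,0,0,1]])

```text
clock: 20.17
eef_pos: [0.5804, -0.0187, 0.1362]
eef_rot: [0.052, 0.062, 0.997, -0.003]
force: [-0.5, 0.6, -2.6]
width: 0.0415
finger_force: 29.8
```

Request:
move_arm(increments=[[0,0,0.04,0,0,0,1],[0,0,0,0,0,0,1],[0,0,0,0,0,0,1]])

```text
clock: 20.42
eef_pos: [0.5809, -0.0187, 0.1357]
eef_rot: [0.053, 0.062, 0.997, -0.003]
force: [0.8, 1.4, 3.7]
width: 0.0414
finger_force: 30.1
```

Floor contact (force rose by about 6 N) at the predicted height. Open part-way and withdraw along the tool axis.

Request:
move_arm(increments=[[0,0,0,0,0,0,0.5],[0,0,0,0,0,0,0.4],[0,0,0,0,0,0,0.35],[0,0,0,0,0,0,0.35],[0,0,0,0,0,0,0.35],[0,0,0,0,0,0,0.35],[0,0,0,0,0,0,0.35],[0,0,0,0,0,0,0.35]])

```text
clock: 21.08
eef_pos: [0.5805, -0.0187, 0.1353]
eef_rot: [0.052, 0.062, 0.997, -0.003]
force: [0.4, -0.9, -0.1]
width: 0.059
finger_force: 0.0
```

Request:
move_arm(increments=[[0,0,-0.2,0,0,0,0.35],[0,0,-0.4,0,0,0,0.35],[0,0,-0.6,0,0,0,0.35],[0,0,-0.8,0,0,0,0.35],[0,0,-0.8,0,0,0,0.35],[0,0,-0.8,0,0,0,0.35],[0,0,-0.8,0,0,0,0.35],[0,0,-0.4,0,0,0,0.35],[0,0,0,0,0,0,0.35],[0,0,0,0,0,0,0.35],[0,0,0,0,0,0,0.35],[0,0,0,0,0,0,0.35]])

```text
clock: 22.08
eef_pos: [0.5675, -0.0171, 0.2534]
eef_rot: [0.051, 0.062, 0.997, -0.003]
force: [0.6, 0.5, -0.4]
width: 0.0595
finger_force: 0.0
```

```bash
python3 - <<'E'
from h import *
g=lambda im:np.clip((im/255.)**.6*255,0,255).astype(np.uint8)
s=r.snapshot("scene");cv2.imwrite("pics/p6.png",cv2.resize(g(s[130:250,205:335]),None,fx=5,fy=5,interpolation=cv2.INTER_CUBIC))
E
```

```text
(no output)
```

View pics/p6.png

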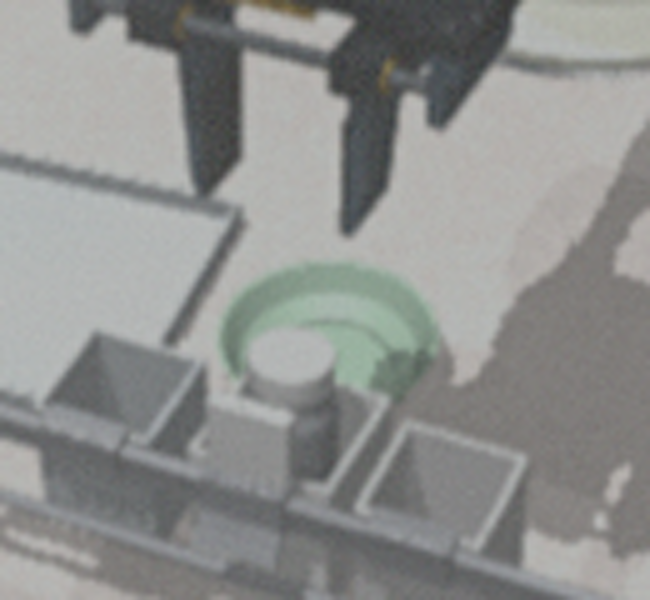

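The shaker stands in the hung caddy, with its cap at (290,355). The pots and dish haven't moved, and the gripper is clear.

```bash
python3 -c "
from rig import r
print(r.hand_in())"
```

```text
the job is handed in; nothing more can be done
None
```

The caddy is hung fully on the rail between the two pots and the shaker stands on its floor. I handed the job in at about 22 s; the last picture showed the pots and dish in place (the bowl was out of that crop, but the arm never went near it), and no verdict came back.

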